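# Open the child-safe double-latch container

### The job

Open the dishwasher-tablet container, the big glass one with the child-safe lid: flip its front clip down, raise the lid a little until the hidden safety catch holds it, then feel for the catch's pin under the lid's nose, push it gently to the side and, while it is held aside, lift the lid on and leave it standing wide open. Do not force or strain the catch, and leave the other things on the shelf where they are.

Things in the scene. Friction and masses are not known exactly. Their poses are not given: they have to be found in the camera images.
- box: The child-safe container with dishwasher tablets in it: square glass body 150 x 150 mm, 122 mm tall, with a white plastic collar 164 x 164 mm round its rim; fixed to the shelf. Origin: centre of its underside, on the shelf; all coordinates below are mm in its frame: z up, -x its front (clip side, facing the robot), +y left seen from the robot. Collar top z = 130, collar's front face x = -82.
- lid (a joint): Opening angle of the white lid, rad, 0 shut to 1.75. Stiff hinge (0.24 N m of friction): it stays where it is left and takes about 2 N straight up at the nose to lift, 4 to 6 N on a sloping finger. Plate 172 wide, 10 thick above z = 130. With the clip down it rises only some 0.13 rad (nose up about 24 mm) before the hidden catch stops it; pulling it against the catch with more than 22 N bends the catch.
- lid_hinge (a point): Middle of the lid's hinge pin, which runs along y at x = 88, z = 134; the lid swings up and back about it.
- nose (a point): Middle of the lower outer edge of the lid's nose; moves with the lid (shut: x -108, y 0, z 96). The nose overhangs the collar by 26: a skirt 4 thick, 170 wide, hangs from z = 130 to 96, leaving a hollow 22 deep between skirt and collar, open from below; at y = -82 to -39 its edge is turned in 16 as a flange that the catch holds. The lid can be lifted by this edge from below.
- clip (a joint): Opening angle of the bare metal front clip (70 wide, 72 tall) that hooks over a rib on the nose (rib and hook lie at z 122 to 131, out to x = -121), rad, 0 closed (upright) to 1.7 (hanging down). Its pivot is lightly stiff (0.02 N m): drawn outward (-x) past about 0.7 rad it drops the rest of the way by its own weight. Pressing it straight down while it is upright only jams it.
- clip_pivot (a point): Middle of the clip's pivot, along y at x = -109, z = 60, between two ears 10 tall at y = +39 and -39.
- pull (a point): Middle of the top inner edge of the clip's finger pull, which moves with the clip; closed: x -150, y 0, z 147. The pull is a ledge 50 wide (top at z = 134.5, x -121 to -150) ending in an upturned lip 13 high, 4 thick: from above, a fingertip fits in the 40 mm between this lip and the lid's edge, draws the lip outward, and down as it swings.
- collar_front (a point): Middle of the upper front edge of the collar (x -82, y 0, z 130). The hidden steel safety catch is a sprung lever on this face, in the hollow behind the skirt, with a beak over the skirt's flange. It is worked by its finger pin: pushed to -y (right, seen from the robot), the beak draws back off the flange; let go, it springs back.
- hollow (a point): Middle of where the catch's pin can be (x -100, y 0, z 112). The pin, 8 thick, points down, its axis 18 in front of the collar, from z = 126 to 98 (give or take 2); its y differs, anywhere from -20 to 20: feel for it. Hidden by the skirt while the lid is shut, it shows for some 22 beneath it when the lid is raised to its stop.
- lid_mid (a point): Middle of the top of the lid; moves with it. Working the catch: its pin takes 2 N to start, 4 N at 5 mm, where it frees the lid, and 6.5 N at 9 mm, where it meets a hard stop: 5 to 6 N is a good push; more than 12 N bends it. It frees the lid only while the lid does not bear hard on it, and must be held aside till the lid has risen 10 mm more; then it no longer matters.
- dish: white ceramic soy dish, 90 mm across, 26 mm high, a bystander; origin under its centre
- trivet: purple silicone trivet, 130 x 130 x 6 mm, a bystander; origin under its centre
- spoon_grip (a point): wooden spoon, 240 mm long, lying on the shelf, a bystander; this point is on its handle
- tub_a: smaller square glass container with a four-flap white lid, 148 mm wide, 75 mm high, a bystander; origin under its centre
- tub_b: a second such smaller container, a bystander
- tub_c: a third such smaller container, a bystander

How it is judged:
By the outcome, as a careful person would: the job done as asked, in the order asked, and still so for the second after the job is handed in, with the robot touching nothing.
It also fails if it takes over 64 s, if anything falls off the work surface, if the arm or the gripper's body presses on something with over 40 N, if the wrist force passes 120 N, or if a joint passes its speed limit or range.

### The arm

A 6-joint arm with a two-finger parallel gripper is mounted at the origin on the work surface. World frame = base frame: x ahead of the robot, y to its left, z up, the work surface at z = 0. Lengths are in m, angles in rad, forces in N, time in s.
With the tool pointing down it reaches from about 0.3 to 0.775 m from the base axis. Payload 14.6 kg.
Tool frame: the origin (TCP) lies midway between the tips of the shut fingers; the grasp point (between the pads) lies 19 mm behind it; z points along the fingers, y is the line along which they close (so a half turn about z gives the same grasp; the last joint's range is limited). The gripper opens to 94 mm and grips with 3 to 60 N. Pads are 16 mm wide; open, the fingers measure 119 mm over their backs; the gripper's body (75 mm by 177 mm) begins 78 mm behind the grasp point.
Start: joints at [-1.342, 0.3, 1.521, -0, 1.321, -0.067], TCP at [0.16, -0.526, 0.205] pointing down, gripper open.
Joint ranges: [-3.03, 3.03], [-0.79, 2.21], [0.23, 2.52], [-1.04, 4.18], [0, 3.07], [-2.55, 2.55]. Speed limits (rad/s): [2.22, 2.22, 2.57, 3.14, 3.14, 3.14].

### API

Orientations are given as [roll, pitch, yaw] about the fixed x, y, z axes, in that order (R = Rz(yaw) Ry(pitch) Rx(roll)).
In Python, from station import telemetry, optics, ctrl gives the robot as it stands.
- The arm moves only by the tool carry_out, never from a script. Its argument "plan" is a list that holds one entry, the list of rows, each a list of 7 numbers: the shift along the tool's x, y, z in mm, then the turn, a rotation vector about the tool's x, y, z in rad, then the finger opening in mm, from 0 to 94. A call has 1 to 20 rows; each row shifts and turns the commanded pose from where the row before left it, along the tool's axes as they then stand; what a row does not reach is not made up. A row lasts 1/12 s, in which the tool goes at most 41.7 mm and 7.16 degrees, less where a joint would pass 70% of its speed; a pose out of reach is approached as far as the arm can. A call with a gripper value outside its range is refused whole. The fingers move at their own pace and stop on an object; "squeeze" is the grip in N (left out, the last holds). Time passes only in rows, so rows that do not move let the fingers close. It gives the time, the measured TCP pose, the force, the opening and the grip force at its end, in the units of the state.
- telemetry.get_obs(): the state, without advancing time (a new reading comes with each control period).
- optics.camera(name): name is "side" or "top"; returns a dict with "pixels" (384x512x3 uint8, red, green, blue), "intrinsics" (3x3 intrinsics, pixels), "dist_coeffs" ([k1, k2, p1, p2, k3] as OpenCV has them; the pictures are not rectified), "origin" and "rotation" of the camera in the world. Camera axes: x right, y down, z forward; pixel columns grow to the right and rows downward; lengths in m; the calibration is good to about 2 mm. A picture is of the moment at which its call begins. There is no depth.
- ctrl.hand_in(): hands the job in; it is judged then, once.
The state is a dict: "time_s": time; "qpos": joint angles; "joint_vel": joint speeds; "tau": joint torques, N m; "ee_pos": TCP position; "eef_rot": TCP orientation; "force": force on the tool from outside, world axes, zero at the start; "moment": the same for the moment, N m; "grip_width": finger opening in m; "grip_force": force on a finger pad.
Only numpy, scipy, OpenCV 4.12 (cv2) and the standard library are available. Lean on these libraries where they do the work, as an engineer would, in place of code of your own. Each camera call takes 0.05 s, during which the arm holds its last target. There are 200 camera calls.

## Working session

There is one attempt and no reset: what is moved stays moved. The work goes in short steps, Python scripts to look and compute and a tool call to move; the robot and the scene stay as the last step left them, time stands still between calls to the robot, and variables do not carry over. Pictures are saved under pics/ and viewed, at most 10 in all, crops included, and the job is handed in when it is done.

Besides the shell and the picture viewer there is one more tool, called after "Emit:" by a JSON object that holds its "op" and its "data", one argument or row to a line. carry_out: Moves the arm, as the interface text tells. Its arguments: {"type":"object","properties":{"plan":{"type":"array","items":{"type":"array","items":{"type":"array","items":{"type":"number"}}}},"squeeze":{"type":"number"}},"required":["plan"]}

```bash
ls; mkdir -p pics
python3 - <<'E'
from station import telemetry, optics, ctrl
import cv2,numpy as np
print(telemetry.get_obs())
for n in("side","top"):
    c=optics.camera(n);cv2.imwrite(f"pics/{n}0.png",c["pixels"][:,:,::-1])
    print({k:np.round(v,4).tolist() for k,v in c.items() if k!="pixels"})
E
```

```text
pics
{'time_s': 0.0, 'qpos': array([-1.34156676e+00,  3.00461585e-01,  1.52157592e+00,  1.54616233e-05,
        1.32071314e+00, -6.65915985e-02]), 'joint_vel': array([ 0.00034864, -0.00078324,  0.00131747,  0.00181519, -0.00062691,
       -0.00019126]), 'tau': array([ 8.44943643e-04, -5.31805515e+01, -3.52733016e+01,  7.08505232e-02,
        2.44133722e-02, -7.73636907e-05]), 'ee_pos': array([ 0.16028435, -0.52585023,  0.20489374]), 'eef_rot': array([-3.14043823e+00, -9.19984895e-05,  2.95817282e-01]), 'force': array([-0.33312235,  0.30420897, -0.04095063]), 'moment': array([-0.04076494, -0.02752832,  0.01667772]), 'grip_force': 0.0, 'grip_width': 0.09442917854972052}
{'intrinsics': [[477.2209, 0.0, 255.8832], [0.0, 477.2209, 190.8615], [0.0, 0.0, 1.0]], 'dist_coeffs': [-0.1925, 0.0, 0.0, 0.0, 0.0], 'origin': [0.4933, -1.1706, 1.2951], 'rotation': [-2.3581, -0.0116, -0.0701]}
{'intrinsics': [[476.8981, 0.0, 260.1455], [0.0, 476.8981, 190.8276], [0.0, 0.0, 1.0]], 'dist_coeffs': [0.0071, 0.0, 0.0, 0.0, 0.0], 'origin': [0.4409, -0.0058, 1.4323], 'rotation': [-3.0426, -0.0089, -1.5538]}
```

View pics/side0.png

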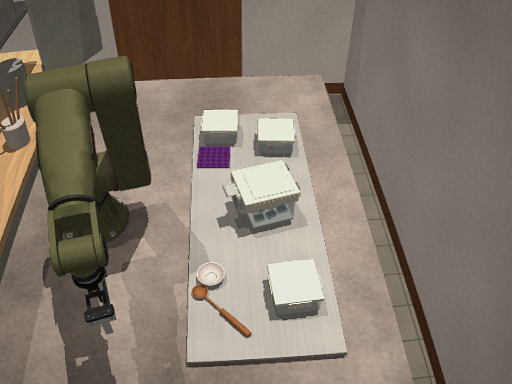

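View pics/top0.png

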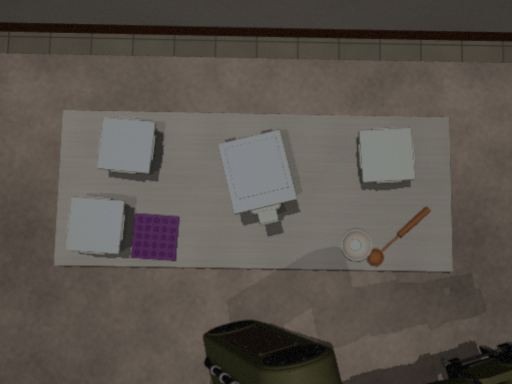

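The side view shows the box near (265,190), with its clip pull at about (231,190). In the top view its lid is near (257,172) and the pull at (267,214). I'll zoom in on both.

Run:
```python
import cv2,numpy as np
a=cv2.imread("pics/side0.png")[150:240,215:315];b=cv2.imread("pics/top0.png")[120:240,205:305]
a=cv2.resize(a,None,fx=4,fy=4,interpolation=cv2.INTER_CUBIC);b=cv2.resize(b,None,fx=4,fy=4,interpolation=cv2.INTER_CUBIC)
o=np.zeros((480,800,3),np.uint8);o[:360,:400]=a;o[:480,400:]=b
o=np.clip(o*1.3,0,255).astype(np.uint8)
cv2.imwrite("pics/z.png",o)
```

```text
(no output)
```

View pics/z.png

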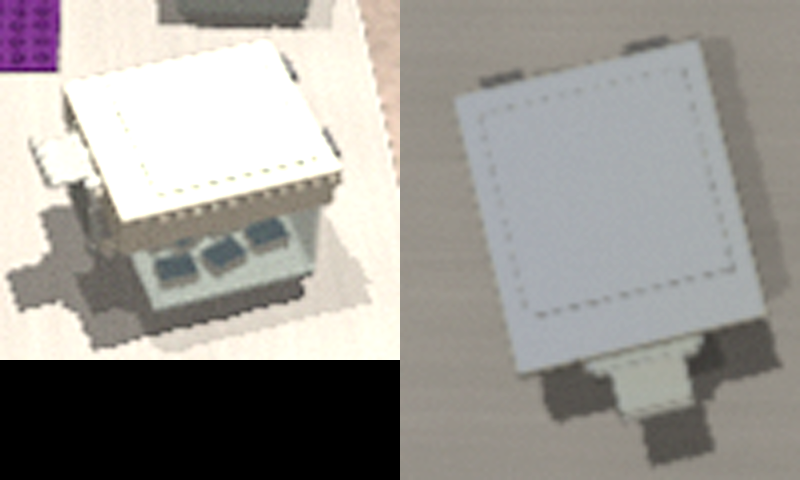

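The left half shows the lid's four top corners in the side view: (68,90), (270,42), (338,172) and (128,220). The right half shows them from the top: (455,97), (698,41), (767,317) and (520,373). The pull's front edge is at about (656,412). Next I'll fit the pose together with the shelf height.

```bash
cat > h.py <<'E'
import numpy as np,cv2
from scipy.spatial.transform import Rotation as R
from station import telemetry,optics,ctrl
def proj(c,P):
    Rw=R.from_euler('xyz',c["rotation"]).as_matrix() if np.ndim(c["rotation"])==1 else np.array(c["rotation"])
    return cv2.projectPoints(np.float64(P),cv2.Rodrigues(Rw.T)[0],-Rw.T@c["origin"],np.array(c["intrinsics"]),np.array(c["dist_coeffs"]))[0][:,0]
def w(p,P):  # p: x,y,z,yaw ; P in box mm
    return R.from_euler('z',p[3]).apply(np.float64(P)/1000)+np.array(p[:3])
E
python3 - <<'E'
from h import *
from scipy.optimize import least_squares
s=optics.camera("side");t=optics.camera("top")
S=np.array([(68,90),(270,42),(338,172),(128,220)])/4-.375+(215,150)
T=np.array([(520,373),(455,97),(698,41),(767,317)])/4-.375+(205-100,120)
Pl=np.array([(t_) for t_ in [(0,0)]])
def f(q,full=False):
    L=[(-108,86,140),(q[4],86,140),(q[4],-86,140),(-108,-86,140)]
    P=w(q,L); return np.r_[(proj(s,P)-S).ravel(),(proj(t,P)-T).ravel()]
r=least_squares(f,[.5,0,.01,.2,87]);print(r.x.round(4),r.fun.round(2))
# pull lip middle front edge in top view
print(proj(t,w(r.x,[(-150,0,147),(-154,25,147),(-154,-25,147)])), (np.array([[654,410]])/4-.375+(105,120)))
print(proj(s,w(r.x,[(-150,0,147),(-154,25,147),(-154,-25,147)])))
E
```

```text
[ 6.32300e-01 -2.60000e-03  2.44000e-02  2.51200e-01  8.18991e+01] [-0.36 -0.95  0.08  0.12  1.22  0.15 -0.47  0.84 -0.77  0.19 -0.5   0.66
  0.74  0.24  0.27 -0.73]
[[269.07775185 220.84844702]
 [260.22136115 224.52414365]
 [278.63122803 220.12754102]] [[268.125 222.125]]
[[226.36345369 188.91238799]
 [223.19069721 184.18247603]
 [227.27418847 194.26526084]]
```

Emit:
{"op": "carry_out", "data": {
  "plan": [
    [[0, 0, -30, 0, 0, 0, 0], [0, 0, -30, 0, 0, 0, 0], [31.7, -24.6, 0, 0, 0, 0, 0], [31.7, -24.6, 0, 0, 0, 0, 0], [31.7, -24.6, 0, 0, 0, 0, 0], [31.7, -24.6, 0, 0, 0, 0, 0], [31.7, -24.6, 0, 0, 0, 0, 0], [31.7, -24.6, 0, 0, 0, 0, 0], [31.7, -24.6, 0, 0, 0, 0, 0], [31.7, -24.6, 0, 0, 0, 0, 0], [31.7, -24.6, 0, 0, 0, 0, 0], [31.7, -24.6, 0, 0, 0, 0, 0], [31.7, -24.6, 0, 0, 0, 0, 0], [31.7, -24.6, 0, 0, 0, 0, 0], [31.7, -24.6, 0, 0, 0, 0, 0], [31.7, -24.6, 0, 0, 0, 0, 0], [31.7, -24.6, 0, 0, 0, 0, 0], [0, 0, 0, 0, 0, 0.045, 0], [0, 0, 0, 0, 0, 0, 0]]
  ]
}}

```text
time_s: 1.78
ee_pos: [0.508, -0.033, 0.2648]
eef_rot: [-3.141, 0.001, 0.252]
force: [0.0, 0.0, 0.3]
grip_width: 0.0001
grip_force: 0.0
```

Emit:
{"op": "carry_out", "data": {
  "plan": [
    [[30, 0, 20, 0, 0, 0, 0], [30, 0, 25, 0, 0, 0, 0], [0, 0, 25, 0, 0, 0, 0], [0, 0, 20, 0, 0, 0, 0], [0, 0, 0, 0, 0, 0, 0], [0, 0, 2, 0, 0, 0, 0], [0, 0, 2, 0, 0, 0, 0], [0, 0, 2, 0, 0, 0, 0]]
  ]
}}

```text
time_s: 2.45
ee_pos: [0.5659, -0.0201, 0.1707]
eef_rot: [3.141, -0.002, 0.251]
force: [-1.2, -0.1, 0.6]
grip_width: 0.0003
grip_force: 0.0
```

Emit:
{"op": "carry_out", "data": {
  "plan": [
    [[0, 0, 1, 0, 0, 0, 0], [0, 0, 1, 0, 0, 0, 0], [0, 0, 1, 0, 0, 0, 0], [0, 0, 0, 0, 0, 0, 0]]
  ]
}}

```text
time_s: 2.78
ee_pos: [0.5661, -0.0201, 0.1698]
eef_rot: [3.14, -0.003, 0.251]
force: [-10.3, -0.7, 20.9]
grip_width: 0.0005
grip_force: 10.9
```

Emit:
{"op": "carry_out", "data": {
  "plan": [
    [[0, 0, 1, 0, 0, 0, 0], [0, 0, 1, 0, 0, 0, 0], [0, 0, 0, 0, 0, 0, 0]]
  ]
}}

```text
time_s: 3.03
ee_pos: [0.5662, -0.0201, 0.1694]
eef_rot: [3.139, -0.004, 0.251]
force: [-16.7, -0.9, 36.9]
grip_width: 0.0003
grip_force: 18.2
```

Emit:
{"op": "carry_out", "data": {
  "plan": [
    [[0, 0, 1, 0, 0, 0, 0], [0, 0, 1, 0, 0, 0, 0], [0, 0, 0, 0, 0, 0, 0]]
  ]
}}

```text
time_s: 3.28
ee_pos: [0.5663, -0.0201, 0.1691]
eef_rot: [3.139, -0.005, 0.251]
force: [-23.6, -0.5, 51.4]
grip_width: 0.0006
grip_force: 25.6
```

Contact with the lid top at z ≈ 0.170 puts the shelf at 0.030. I'll back off and refit with that height.

Emit:
{"op": "carry_out", "data": {
  "plan": [
    [[0, 0, -20, 0, 0, 0, 0], [0, 0, -20, 0, 0, 0, 0], [0, 0, 0, 0, 0, 0, 0]]
  ]
}}

```text
time_s: 3.53
ee_pos: [0.567, -0.0199, 0.2072]
eef_rot: [3.139, -0.006, 0.251]
force: [0.2, 0.5, 1.2]
grip_width: 0.0005
grip_force: 0.0
```

Run:
```python
from h import *
from scipy.optimize import least_squares
s=optics.camera("side");t=optics.camera("top")
S=np.array([(68,90),(270,42),(338,172),(128,220)])/4-.375+(215,150)
T=np.array([(520,373),(455,97),(698,41),(767,317)])/4-.375+(105,120)
def f(q,k=3):
    L=[(-108,86,140),(q[3],86,140),(q[3],-86,140),(-108,-86,140)]
    P=w([q[0],q[1],.030,q[2]],L); a,b=(proj(s,P)-S).ravel(),(proj(t,P)-T).ravel()
    return np.r_[a,b] if k==3 else (a if k==1 else b)
for k in(1,2,3):
    r=least_squares(f,[.63,0,.25,85],args=(k,));print(r.x.round(4),r.fun.round(2))
```

```text
[ 6.33400e-01 -7.30000e-03  2.51000e-01  7.73434e+01] [-0.03 -1.22 -0.57  0.07  0.61  0.27 -0.05  0.71]
[ 6.31200e-01 -2.90000e-03  2.49900e-01  8.31995e+01] [-0.8   0.48 -0.63  0.17  0.9  -0.24  0.54 -0.43]
[ 6.32000e-01 -3.80000e-03  2.51000e-01  8.11679e+01] [-0.47 -1.89 -0.06 -0.78  1.12 -0.71 -0.54 -0.06 -0.4   0.18 -0.14  0.63
  1.37  0.14  0.91 -0.79]
```

Emit:
{"op": "carry_out", "data": {
  "plan": [
    [[-32, 0, 0, 0, 0, 0, 0], [-32, 0, 0, 0, 0, 0, 0], [0, 0, 0, 0, 0, 0, 0], [0, 0, 15, 0, 0, 0, 0], [0, 0, 15, 0, 0, 0, 0], [0, 0, 4, 0, 0, 0, 0], [0, 0, 0, 0, 0, 0, 0]]
  ]
}}

```text
time_s: 4.22
ee_pos: [0.5032, -0.0354, 0.167]
eef_rot: [-3.14, 0.003, 0.251]
force: [-0.8, -0.3, -0.1]
grip_width: 0.0005
grip_force: 0.0
```

Emit:
{"op": "carry_out", "data": {
  "plan": [
    [[-5, 0, 0, 0, 0, 0, 0], [-4, 0, -1, 0, 0, 0, 0], [-7.7, 0, 3.6, 0, 0.1, 0, 0], [-7.7, 0, 3.6, 0, 0.1, 0, 0], [0, 0, 0, 0, 0, 0, 0]]
  ]
}}

```text
time_s: 4.63
ee_pos: [0.4776, -0.0416, 0.1605]
eef_rot: [-3.141, -0.203, 0.25]
force: [-0.6, -0.1, -0.5]
grip_width: 0.0007
grip_force: 0.0
```

Emit:
{"op": "carry_out", "data": {
  "plan": [
    [[-7.7, 0, 3.6, 0, 0.1, 0, 0], [-7.7, 0, 3.6, 0, 0.1, 0, 0], [-7.7, 0, 3.6, 0, 0.1, 0, 0], [0, 0, 0, 0, 0, 0, 0]]
  ]
}}

```text
time_s: 4.97
ee_pos: [0.4596, -0.0458, 0.1428]
eef_rot: [-3.14, -0.503, 0.251]
force: [-0.7, 1.0, -0.8]
grip_width: 0.0004
grip_force: 0.0
```

```bash
cat >> h.py <<'E'
def crop(name,out,u,v,sz=(120,90),k=5,g=1.0):
    c=optics.camera(name);i=c["pixels"][v:v+sz[1],u:u+sz[0],::-1]
    i=cv2.resize(i,None,fx=k,fy=k,interpolation=cv2.INTER_CUBIC);cv2.imwrite(out,np.clip(i*g,0,255).astype(np.uint8))
def boxpos(p,B=(.632,-.0035,.030,.251)):
    return R.from_euler('z',-B[3]).apply(np.array(p)-B[:3])*1000
E
python3 - <<'E'
from h import *
o=telemetry.get_obs();print(boxpos(o["ee_pos"]),o["qpos"].round(3))
crop("side","pics/s1.png",180,140)
E
```

```text
[-177.49184519    1.82201256  112.81318786] [-0.338 -0.053  2.163  0.457  0.655  0.669]
```

View pics/s1.png

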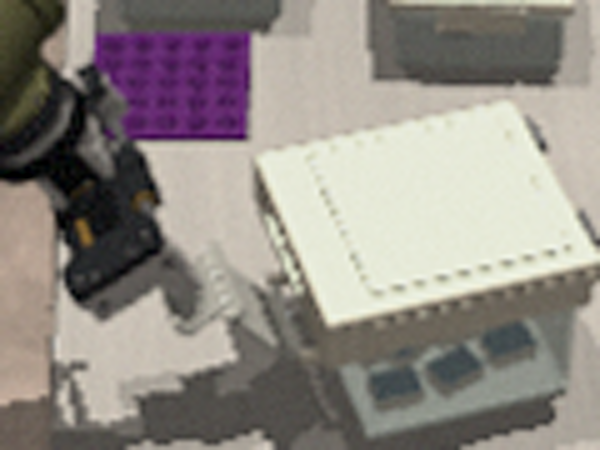

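The picture shows the fingertips in the pull at about (200,300), with the clip drawn out and following. I'll continue.

Emit:
{"op": "carry_out", "data": {
  "plan": [
    [[-7.7, 0, 3.6, 0, 0.1, 0, 0], [-7.7, 0, 3.6, 0, 0.1, 0, 0], [-7.7, 0, 3.6, 0, 0.1, 0, 0], [-7.7, 0, 3.6, 0, 0.1, 0, 0], [0, 0, 0, 0, 0, 0, 0], [0, 0, 0, 0, 0, 0, 0], [0, 0, 0, 0, 0, 0, 0]]
  ]
}}

```text
time_s: 5.6
ee_pos: [0.453, -0.0434, 0.1261]
eef_rot: [-3.118, -0.752, 0.253]
force: [-0.1, 0.1, -0.2]
grip_width: 0.0004
grip_force: 0.0
```

Run:
```python
from h import *
o=telemetry.get_obs();print(boxpos(o["ee_pos"]),o["qpos"].round(3))
crop("side","pics/s2.png",180,140)
```

```text
[-183.31101823    5.7896978    96.11827798] [-0.461 -0.059  2.334  1.109  0.547 -0.042]
```

View pics/s2.png

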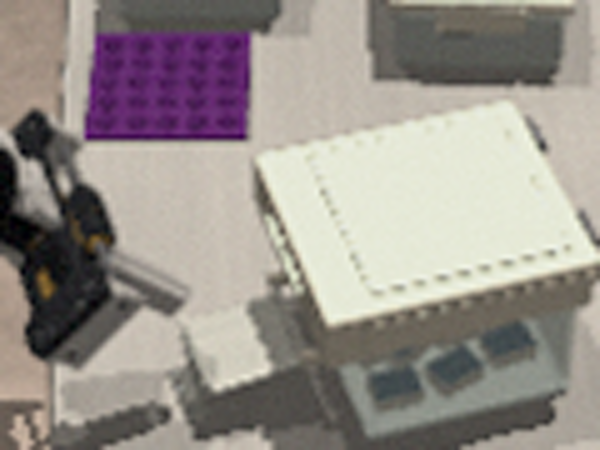

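The clip has dropped fully: the plate lies out flat at about (230,350), clear of the fingers. Next I move to the left of the nose for the lift.

Emit:
{"op": "carry_out", "data": {
  "plan": [
    [[15, -18, 2, 0, 0, 0, 0], [15, -18, 2, 0, 0, 0, 0], [15, -18, 2, 0, 0, 0, 0], [0, 0, 0, 0, 0, 0, 0], [0, 0, 0, 0, 0, 0, 0]]
  ]
}}

```text
time_s: 6.07
ee_pos: [0.474, 0.0192, 0.1535]
eef_rot: [-3.119, -0.754, 0.257]
force: [0.6, 0.5, -0.3]
grip_width: 0.0006
grip_force: 0.0
```

Run:
```python
from h import *
o=telemetry.get_obs();print(boxpos(o["ee_pos"]),o["qpos"].round(3),o["eef_rot"])
```

```text
[-147.41803693   61.27729626  123.46701939] [-0.236 -0.107  2.295  0.94   0.44   0.304] [-3.11906623 -0.75431274  0.25653062]
```

Emit:
{"op": "carry_out", "data": {
  "plan": [
    [[0, 0, 15, 0, 0, 0, 0], [0, 0, 15, 0, 0, 0, 0], [0, 0, 15, 0, 0, 0, 0], [0, 0, 15, 0, 0, 0, 0], [0, 0, 6, 0, 0, 0, 0], [0, 0, 0, 0, 0, 0, 0], [0, 0, 0, 0, 0, 0, 0]]
  ]
}}

```text
time_s: 6.65
ee_pos: [0.5165, 0.0304, 0.104]
eef_rot: [-3.117, -0.752, 0.252]
force: [-0.5, -0.9, -0.5]
grip_width: 0.0002
grip_force: 0.0
```

Run:
```python
from h import *
o=telemetry.get_obs();print(boxpos(o["ee_pos"]),o["qpos"].round(3),o["eef_rot"])
crop("side","pics/s3.png",180,140)
```

```text
[-103.42970873   61.55432069   73.95771127] [-0.173  0.108  2.235  1.265  0.324  0.   ] [-3.11717929 -0.7523741   0.25187829]
```

View pics/s3.png

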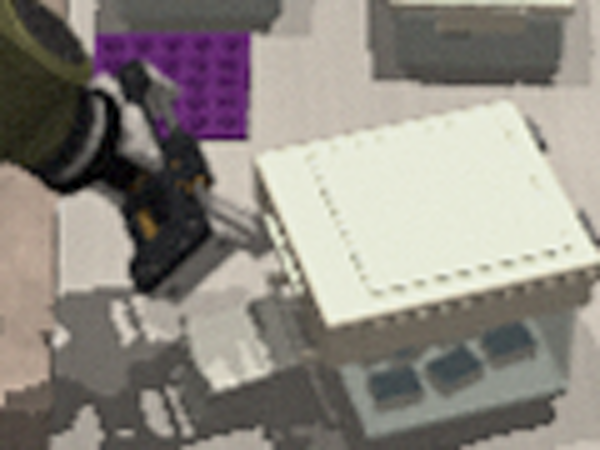

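The fingertips sit under the nose's left part, around (262,240). I'll insert slightly more, then lift in small steps.

Emit:
{"op": "carry_out", "data": {
  "plan": [
    [[0, 0, 4, 0, 0, 0, 0], [2.05, 0, -2.2, 0, 0, 0, 0], [2.05, 0, -2.2, 0, 0, 0, 0], [2.05, 0, -2.2, 0, 0, 0, 0], [0, 0, 0, 0, 0, 0, 0]]
  ]
}}

```text
time_s: 7.12
ee_pos: [0.5186, 0.0313, 0.1102]
eef_rot: [-3.118, -0.753, 0.253]
force: [-7.1, -2.6, -0.4]
grip_width: 0.0008
grip_force: 3.1
```

```bash
cat > q.py <<'E'
from h import *
o=telemetry.get_obs();print(boxpos(o["ee_pos"]).round(1),o["qpos"].round(2),o["eef_rot"].round(3),"Fbox",R.from_euler('z',-.251).apply(o["force"]).round(1),o["time_s"])
E
python3 q.py
```

```text
[-101.2   61.8   80.2] [-0.17  0.1   2.23  1.21  0.33  0.06] [-3.118 -0.753  0.253] Fbox [-7.6 -0.8 -0.4] 7.1167
```

Emit:
{"op": "carry_out", "data": {
  "plan": [
    [[2.05, 0, -2.2, 0, 0, 0, 0], [2.05, 0, -2.2, 0, 0, 0, 0]]
  ]
}}

```text
time_s: 7.28
ee_pos: [0.518, 0.0312, 0.1154]
eef_rot: [-3.117, -0.751, 0.252]
force: [-12.3, -4.8, -4.0]
grip_width: 0.0007
grip_force: 5.9
```

```bash
python3 q.py
```

```text
[-101.8   61.9   85.4] [-0.17  0.08  2.22  1.16  0.33  0.11] [-3.117 -0.751  0.252] Fbox [-13.1  -1.6  -4. ] 7.2833
```

Emit:
{"op": "carry_out", "data": {
  "plan": [
    [[0, 0, -3, 0, 0, 0, 0], [0, 0, 0, 0, 0, 0, 0]]
  ]
}}

```text
time_s: 7.45
ee_pos: [0.5169, 0.0307, 0.1187]
eef_rot: [-3.118, -0.753, 0.253]
force: [-6.0, -1.2, -0.7]
grip_width: 0.0006
grip_force: 2.4
```

```bash
cat > lid.py <<'E'
from h import *
from scipy.optimize import brentq
B=(.632,-.0035,.030,.251)
def lidpts(th):
    P=np.array([(-108,86,140),(-108,-86,140),(-60,-86,140)],float)-[88,0,134]
    return w(B,R.from_euler('y',th).apply(P)+[88,0,134])
a=cv2.imread("pics/side0.png",0);c=optics.camera("side");b=cv2.cvtColor(c["pixels"],cv2.COLOR_RGB2GRAY)
p=np.float32([(231.7,172.1),(246.6,204.6),(265,200.5)])[:,None]
n,s,e=cv2.calcOpticalFlowPyrLK(a,b,p,None,winSize=(13,13),maxLevel=2)
print("flow",(n-p)[:,0].round(2).tolist(),s.ravel())
for t in(.02,.05,.1,.13,.2):print(t,(proj(c,lidpts(t))-proj(c,lidpts(0))).round(2).tolist())
E
python3 q.py; python3 lid.py
```

```text
[-103.    61.7   88.7] [-0.17  0.07  2.23  1.15  0.34  0.12] [-3.118 -0.753  0.253] Fbox [-6.1  0.4 -0.7] 7.45
flow [[0.5099999904632568, -0.75], [0.1899999976158142, -2.869999885559082], [0.23000000417232513, -2.0799999237060547]] [1 1 1]
0.02 [[0.02, -0.84], [0.04, -0.84], [0.06, -0.64]]
0.05 [[0.08, -2.11], [0.15, -2.12], [0.18, -1.6]]
0.1 [[0.3, -4.26], [0.45, -4.28], [0.47, -3.24]]
0.13 [[0.5, -5.57], [0.7, -5.6], [0.7, -4.23]]
0.2 [[1.15, -8.65], [1.49, -8.72], [1.38, -6.57]]
```

Emit:
{"op": "carry_out", "data": {
  "plan": [
    [[1.4, 0, -1.5, 0, 0, 0, 0], [1.4, 0, -1.5, 0, 0, 0, 0], [1.4, 0, -1.5, 0, 0, 0, 0], [0, 0, 0, 0, 0, 0, 0]]
  ]
}}

```text
time_s: 7.83
ee_pos: [0.5165, 0.0307, 0.1241]
eef_rot: [-3.117, -0.752, 0.253]
force: [-10.8, -2.9, -0.5]
grip_width: 0.0001
grip_force: 4.3
```

```bash
python3 q.py; python3 lid.py|head -1
```

```text
[-103.4   61.8   94.1] [-0.17  0.06  2.22  1.1   0.35  0.17] [-3.117 -0.752  0.253] Fbox [-11.2  -0.1  -0.5] 7.8333
flow [[0.8199999928474426, -0.949999988079071], [0.36000001430511475, -3.990000009536743], [2.130000114440918, -3.0799999237060547]] [1 1 1]
```

Emit:
{"op": "carry_out", "data": {
  "plan": [
    [[0.3, 0, -1.8, 0, 0, 0, 0], [0.7, 0, -1.4, 0, 0, 0, 0], [0.7, 0, -1.4, 0, 0, 0, 0], [0, 0, 0, 0, 0, 0, 0]]
  ]
}}

```text
time_s: 8.22
ee_pos: [0.5157, 0.0301, 0.1297]
eef_rot: [-3.118, -0.754, 0.253]
force: [-1.9, 0.8, -0.8]
grip_width: 0.0003
grip_force: 1.0
```

```bash
python3 q.py; python3 lid.py|head -1
```

```text
[-104.3   61.5   99.7] [-0.17  0.05  2.22  1.07  0.36  0.21] [-3.118 -0.754  0.253] Fbox [-1.6  1.2 -0.8] 8.2167
flow [[0.9599999785423279, -1.6799999475479126], [0.550000011920929, -5.099999904632568], [-1.5399999618530273, -3.2799999713897705]] [1 1 1]
```

Emit:
{"op": "carry_out", "data": {
  "plan": [
    [[1.0, 0, -1.1, 0, 0, 0, 0], [0, 0, 0, 0, 0, 0, 0]]
  ]
}}

```text
time_s: 8.43
ee_pos: [0.5155, 0.0302, 0.1308]
eef_rot: [-3.118, -0.753, 0.253]
force: [-0.8, -0.7, -3.3]
grip_width: 0.0002
grip_force: 1.1
```

Emit:
{"op": "carry_out", "data": {
  "plan": [
    [[0.7, 0, -0.8, 0, 0, 0, 0], [0, 0, 0, 0, 0, 0, 0]]
  ]
}}

```text
time_s: 8.6
ee_pos: [0.5153, 0.0301, 0.1316]
eef_rot: [-3.118, -0.753, 0.252]
force: [-1.7, -1.2, -4.9]
grip_width: 0.0006
grip_force: 2.1
```

```bash
python3 q.py; python3 lid.py|head -1
```

```text
[-104.7   61.5  101.6] [-0.17  0.04  2.22  1.05  0.36  0.22] [-3.118 -0.753  0.252] Fbox [-1.9 -0.7 -4.9] 8.6
flow [[0.9700000286102295, -1.9199999570846558], [0.6899999976158142, -5.380000114440918], [1.6699999570846558, -3.950000047683716]] [1 1 1]
```

Emit:
{"op": "carry_out", "data": {
  "plan": [
    [[0.7, 0, -0.8, 0, 0, 0, 0], [0, 0, 0, 0, 0, 0, 0]]
  ]
}}

```text
time_s: 8.82
ee_pos: [0.515, 0.0301, 0.1324]
eef_rot: [-3.117, -0.752, 0.252]
force: [-1.1, -0.9, -9.0]
grip_width: 0.0009
grip_force: 3.5
```

```bash
python3 q.py; python3 lid.py|head -1
```

```text
[-105.    61.6  102.4] [-0.17  0.04  2.22  1.04  0.36  0.23] [-3.117 -0.752  0.252] Fbox [-1.3 -0.6 -9. ] 8.8167
flow [[1.0299999713897705, -1.9299999475479126], [0.6200000047683716, -5.440000057220459], [-2.0, -3.4800000190734863]] [1 1 1]
```

Emit:
{"op": "carry_out", "data": {
  "plan": [
    [[-2, 0, 2, 0, 0, 0, 0], [0, 0, 6, 0, 0, 0, 0], [0, 0, 0, 0, 0, 0, 0], [0, 0, 0, 0, 0, 0, 0]]
  ]
}}

```text
time_s: 9.2
ee_pos: [0.5196, 0.0312, 0.1259]
eef_rot: [-3.118, -0.754, 0.253]
force: [0.1, 0.0, -2.1]
grip_width: 0.0003
grip_force: 1.0
```

```bash
python3 q.py; python3 lid.py|head -1
```

```text
[-100.3   61.5   95.9] [-0.17  0.06  2.21  1.09  0.35  0.18] [-3.118 -0.754  0.253] Fbox [ 0.1 -0.  -2.1] 9.2
flow [[0.9100000262260437, -2.1700000762939453], [0.5600000023841858, -5.230000019073486], [-0.8700000047683716, -3.4600000381469727]] [1 1 1]
```

Emit:
{"op": "carry_out", "data": {
  "plan": [
    [[-1.2, 0, 0.9, 0, 0, 0, 0], [0, 0, 0, 0, 0, 0, 0], [0, 5, 0, 0, 0, 0, 0], [0, 5, 0, 0, 0, 0, 0], [0, 5, 0, 0, 0, 0, 0], [0, 5, 0, 0, 0, 0, 0], [0, 0, 0, 0, 0, 0, 0]]
  ]
}}

```text
time_s: 9.83
ee_pos: [0.5247, 0.0109, 0.1239]
eef_rot: [-3.118, -0.754, 0.252]
force: [0.8, -0.6, 0.7]
grip_width: 0.0001
grip_force: 0.0
```

```bash
python3 q.py; python3 lid.py|head -1
```

```text
[-100.4   40.6   93.9] [-0.22  0.08  2.2   1.12  0.38  0.12] [-3.118 -0.754  0.252] Fbox [ 0.7 -0.7  0.7] 9.8333
flow [[0.9900000095367432, -1.7400000095367432], [0.5400000214576721, -5.199999809265137], [-0.12999999523162842, -3.549999952316284]] [1 1 1]
```

Emit:
{"op": "carry_out", "data": {
  "plan": [
    [[0, 3, 0, 0, 0, 0, 0], [0, 1, 0, 0, 0, 0, 0]]
  ]
}}

```text
time_s: 10.05
ee_pos: [0.5254, 0.0078, 0.1238]
eef_rot: [-3.118, -0.753, 0.253]
force: [0.7, -0.1, -0.8]
grip_width: 0.0004
grip_force: 0.0
```

Emit:
{"op": "carry_out", "data": {
  "plan": [
    [[0, 3, 0, 0, 0, 0, 0], [0, 0, 0, 0, 0, 0, 0]]
  ]
}}

```text
time_s: 10.22
ee_pos: [0.5263, 0.0049, 0.1238]
eef_rot: [-3.118, -0.753, 0.253]
force: [-0.2, -0.3, -0.4]
grip_width: 0.0007
grip_force: 0.0
```

Emit:
{"op": "carry_out", "data": {
  "plan": [
    [[0.1, 3, -0.1, 0, 0, 0, 0], [0, 0, 0, 0, 0, 0, 0]]
  ]
}}

```text
time_s: 10.38
ee_pos: [0.5271, 0.002, 0.1239]
eef_rot: [-3.118, -0.753, 0.253]
force: [-0.0, 0.7, -0.6]
grip_width: 0.0006
grip_force: 0.0
```

Emit:
{"op": "carry_out", "data": {
  "plan": [
    [[0.1, 3, -0.1, 0, 0, 0, 0], [0, 0, 0, 0, 0, 0, 0]]
  ]
}}

```text
time_s: 10.55
ee_pos: [0.5279, -0.0009, 0.124]
eef_rot: [-3.118, -0.753, 0.253]
force: [-0.4, -1.0, -0.0]
grip_width: 0.0002
grip_force: 0.0
```

Emit:
{"op": "carry_out", "data": {
  "plan": [
    [[0, 3, 0, 0, 0, 0, 0], [0, 0, 0, 0, 0, 0, 0]]
  ]
}}

```text
time_s: 10.72
ee_pos: [0.5287, -0.0039, 0.1239]
eef_rot: [-3.118, -0.753, 0.253]
force: [0.8, 0.6, 0.1]
grip_width: 0.0006
grip_force: 0.0
```

Emit:
{"op": "carry_out", "data": {
  "plan": [
    [[0.1, 2, -0.1, 0, 0, 0, 0], [0, 0, 0, 0, 0, 0, 0]]
  ]
}}

```text
time_s: 10.88
ee_pos: [0.5292, -0.0057, 0.124]
eef_rot: [-3.118, -0.753, 0.252]
force: [0.1, 0.7, -0.2]
grip_width: 0.0003
grip_force: 0.0
```

Emit:
{"op": "carry_out", "data": {
  "plan": [
    [[0.1, 3, -0.1, 0, 0, 0, 0], [0, 0, 0, 0, 0, 0, 0]]
  ]
}}

```text
time_s: 11.05
ee_pos: [0.53, -0.0086, 0.1241]
eef_rot: [-3.118, -0.753, 0.253]
force: [0.3, -0.5, 0.3]
grip_width: 0.0007
grip_force: 0.0
```

Emit:
{"op": "carry_out", "data": {
  "plan": [
    [[0, 3, 0, 0, 0, 0, 0], [0, 0, 0, 0, 0, 0, 0]]
  ]
}}

```text
time_s: 11.22
ee_pos: [0.5307, -0.0113, 0.1239]
eef_rot: [-3.117, -0.753, 0.253]
force: [-2.5, 2.3, 1.3]
grip_width: 0.0005
grip_force: 1.5
```

Emit:
{"op": "carry_out", "data": {
  "plan": [
    [[0.1, 2, -0.1, 0, 0, 0, 0], [0, 0, 0, 0, 0, 0, 0]]
  ]
}}

```text
time_s: 11.38
ee_pos: [0.5311, -0.0131, 0.1239]
eef_rot: [-3.117, -0.753, 0.253]
force: [-2.2, 2.4, 1.0]
grip_width: 0.0003
grip_force: 1.8
```

```bash
python3 q.py
```

```text
[-100.1   15.7   93.9] [-0.29  0.1   2.17  1.12  0.43  0.08] [-3.117 -0.753  0.253] Fbox [-1.6  2.9  1. ] 11.3833
```

Emit:
{"op": "carry_out", "data": {
  "plan": [
    [[0, 2.5, 0, 0, 0, 0, 0], [0, 0, 0, 0, 0, 0, 0]]
  ]
}}

```text
time_s: 11.55
ee_pos: [0.5318, -0.0155, 0.1239]
eef_rot: [-3.117, -0.753, 0.253]
force: [-2.7, 3.6, 0.6]
grip_width: 0.0004
grip_force: 2.2
```

Emit:
{"op": "carry_out", "data": {
  "plan": [
    [[0, 1.5, 0, 0, 0, 0, 0], [0, 0, 0, 0, 0, 0, 0]]
  ]
}}

```text
time_s: 11.72
ee_pos: [0.5322, -0.0169, 0.124]
eef_rot: [-3.117, -0.753, 0.253]
force: [-2.2, 3.8, 1.4]
grip_width: 0.0006
grip_force: 2.5
```

```bash
python3 q.py; python3 lid.py|head -1
```

```text
[-99.9  11.8  94. ] [-0.29  0.11  2.17  1.12  0.43  0.07] [-3.117 -0.753  0.253] Fbox [-1.2  4.2  1.4] 11.7167
flow [[0.8299999833106995, -2.3299999237060547], [0.5299999713897705, -5.170000076293945], [-0.3700000047683716, -3.490000009536743]] [1 1 1]
```

Emit:
{"op": "carry_out", "data": {
  "plan": [
    [[0, 2, 0, 0, 0, 0, 0], [0, 0, 0, 0, 0, 0, 0]]
  ]
}}

```text
time_s: 11.93
ee_pos: [0.5328, -0.0185, 0.1239]
eef_rot: [-3.117, -0.753, 0.253]
force: [-3.0, 6.5, 1.5]
grip_width: 0.0004
grip_force: 3.3
```

Emit:
{"op": "carry_out", "data": {
  "plan": [
    [[1, 0, -1.1, 0, 0, 0, 0], [1, 0, -1.1, 0, 0, 0, 0], [0, 0, 0, 0, 0, 0, 0]]
  ]
}}

```text
time_s: 12.18
ee_pos: [0.5322, -0.0185, 0.1263]
eef_rot: [-3.117, -0.752, 0.253]
force: [-4.2, 4.7, -1.6]
grip_width: 0.0002
grip_force: 3.5
```

```bash
python3 q.py; python3 lid.py|head -1
```

```text
[-100.4   10.2   96.3] [-0.3   0.1   2.17  1.1   0.44  0.09] [-3.117 -0.752  0.253] Fbox [-2.9  5.6 -1.6] 12.1833
flow [[0.8299999833106995, -2.4100000858306885], [0.6200000047683716, -5.21999979019165], [-1.1299999952316284, -3.4000000953674316]] [1 1 1]
```

Emit:
{"op": "carry_out", "data": {
  "plan": [
    [[0.8, 0, -1.3, 0, 0, 0, 0], [0.8, 0, -1.3, 0, 0, 0, 0]]
  ]
}}

```text
time_s: 12.4
ee_pos: [0.5313, -0.0187, 0.1288]
eef_rot: [-3.116, -0.751, 0.252]
force: [-3.8, 4.6, -5.3]
grip_width: 0.0004
grip_force: 3.4
```

```bash
python3 q.py; python3 lid.py|head -1
```

```text
[-101.3   10.3   98.8] [-0.3   0.1   2.17  1.08  0.44  0.1 ] [-3.116 -0.751  0.252] Fbox [-2.5  5.4 -5.3] 12.4
flow [[0.8799999952316284, -2.75], [0.5899999737739563, -5.550000190734863], [-1.9500000476837158, -3.5899999141693115]] [1 1 1]
```

Emit:
{"op": "carry_out", "data": {
  "plan": [
    [[0.8, 0, -1.3, 0, 0, 0, 0], [0, 0, 0, 0, 0, 0, 0]]
  ]
}}

```text
time_s: 12.62
ee_pos: [0.5311, -0.0188, 0.1305]
eef_rot: [-3.116, -0.751, 0.252]
force: [-6.2, 3.2, -2.3]
grip_width: 0.0004
grip_force: 4.3
```

```bash
python3 q.py; python3 lid.py|head -1
```

```text
[-101.6   10.2  100.5] [-0.3   0.09  2.17  1.08  0.45  0.11] [-3.116 -0.751  0.252] Fbox [-5.2  4.7 -2.3] 12.6167
flow [[0.9399999976158142, -2.549999952316284], [0.6499999761581421, -5.840000152587891], [-1.940000057220459, -3.8299999237060547]] [1 1 1]
```

Emit:
{"op": "carry_out", "data": {
  "plan": [
    [[0.7, 0.5, -1.4, 0, 0, 0, 0], [0.7, 0.3, -1.4, 0, 0, 0, 0], [0, 0, 0, 0, 0, 0, 0]]
  ]
}}

```text
time_s: 12.92
ee_pos: [0.5304, -0.0199, 0.1335]
eef_rot: [-3.116, -0.751, 0.252]
force: [-7.3, 3.9, -1.7]
grip_width: 0.0003
grip_force: 4.1
```

```bash
python3 q.py; python3 lid.py|head -1
```

```text
[-102.5    9.4  103.5] [-0.3   0.09  2.16  1.06  0.45  0.13] [-3.116 -0.751  0.252] Fbox [-6.1  5.5 -1.7] 12.9167
flow [[1.2599999904632568, -1.0], [0.800000011920929, -6.260000228881836], [10.069999694824219, -5.420000076293945]] [1 1 1]
```

Lid is rising past the stop. Continue.

Emit:
{"op": "carry_out", "data": {
  "plan": [
    [[0.7, 0, -1.4, 0, 0, 0, 0], [0.7, 0.2, -1.4, 0, 0, 0, 0], [0.7, 0, -1.4, 0, 0, 0, 0], [0, 0, 0, 0, 0, 0, 0]]
  ]
}}

```text
time_s: 13.3
ee_pos: [0.5292, -0.0206, 0.138]
eef_rot: [-3.116, -0.751, 0.252]
force: [-7.2, 2.7, -3.6]
grip_width: 0.0003
grip_force: 4.0
```

```bash
python3 q.py; python3 lid.py|head -1
```

```text
[-103.8    9.   108. ] [-0.31  0.07  2.16  1.04  0.46  0.15] [-3.116 -0.751  0.252] Fbox [-6.3  4.4 -3.6] 13.3
flow [[1.2200000286102295, -0.6100000143051147], [0.9599999785423279, -6.989999771118164], [8.3100004196167, -5.619999885559082]] [1 1 1]
```

Emit:
{"op": "carry_out", "data": {
  "plan": [
    [[0.7, 0, -1.4, 0, 0, 0, 0], [0.7, 0.2, -1.4, 0, 0, 0, 0], [0.7, 0, -1.4, 0, 0, 0, 0], [0, 0, 0, 0, 0, 0, 0]]
  ]
}}

```text
time_s: 13.68
ee_pos: [0.5281, -0.0213, 0.1426]
eef_rot: [-3.117, -0.752, 0.252]
force: [-7.3, 2.3, -2.5]
grip_width: 0.0003
grip_force: 4.0
```

```bash
python3 q.py; python3 lid.py|head -1
```

```text
[-105.1    8.6  112.6] [-0.31  0.06  2.16  1.02  0.47  0.17] [-3.117 -0.752  0.252] Fbox [-6.5  4.1 -2.5] 13.6833
flow [[1.2000000476837158, -0.1899999976158142], [1.090000033378601, -7.730000019073486], [10.680000305175781, -6.170000076293945]] [1 1 1]
```

Emit:
{"op": "carry_out", "data": {
  "plan": [
    [[1.0, 0.3, -1.1, 0, 0, 0, 0], [1.0, 0, -1.1, 0, 0, 0, 0], [1.0, 0.2, -1.1, 0, 0, 0, 0], [1.0, 0, -1.1, 0, 0, 0, 0], [1.0, 0, -1.1, 0, 0, 0, 0], [0, 0, 0, 0, 0, 0, 0]]
  ]
}}

```text
time_s: 14.23
ee_pos: [0.5283, -0.0217, 0.1506]
eef_rot: [-3.117, -0.753, 0.253]
force: [-12.1, 4.1, 4.8]
grip_width: 0.0003
grip_force: 7.0
```

```bash
python3 q.py; python3 lid.py|head -1
```

```text
[-104.9    8.1  120.6] [-0.31  0.05  2.16  0.98  0.48  0.21] [-3.117 -0.753  0.253] Fbox [-10.7   7.    4.8] 14.2333
flow [[2.180000066757202, 0.25], [1.6200000047683716, -9.220000267028809], [7.21999979019165, -6.760000228881836]] [1 1 1]
```

The lid is free, well past the catch. I'll ease off the pin and follow the lid's arc.

Emit:
{"op": "carry_out", "data": {
  "plan": [
    [[0, -4, -1.5, 0, 0, 0, 0], [0, -4, 0, 0, 0, 0, 0], [0, -4, 0, 0, 0, 0, 0], [7, 0, -6, 0, 0, 0, 0], [7, 0, -6, 0, 0, 0, 0], [7, 0, -6, 0, 0, 0, 0], [0, 0, 0, 0, 0, 0, 0]]
  ]
}}

```text
time_s: 14.87
ee_pos: [0.5283, -0.0105, 0.1812]
eef_rot: [-3.119, -0.755, 0.254]
force: [-0.6, 0.4, -0.7]
grip_width: 0.0004
grip_force: 0.1
```

```bash
python3 q.py; python3 lid.py|sed -n 1p
```

```text
[-102.2   19.   151.2] [-0.28 -0.02  2.13  0.85  0.51  0.38] [-3.119 -0.755  0.254] Fbox [-0.5  0.6 -0.7] 14.8667
flow [[4.239999771118164, -6.130000114440918], [4.449999809265137, -15.8100004196167], [14.479999542236328, -10.239999771118164]] [1 1 1]
```

Emit:
{"op": "carry_out", "data": {
  "plan": [
    [[8.3, 0, -5.5, 0, 0, 0, 0], [8.3, 0, -5.5, 0, 0, 0, 0], [8.3, 0, -5.5, 0, 0, 0, 0], [9, 0, -4.2, 0, 0, 0, 0], [9, 0, -4.2, 0, 0, 0, 0], [9, 0, -4.2, 0, 0, 0, 0], [9.5, 0, -2.8, 0, 0, 0, 0], [9.5, 0, -2.8, 0, 0, 0, 0], [9.5, 0, -2.8, 0, 0, 0, 0], [0, 0, 0, 0, 0, 0, 0]]
  ]
}}

```text
time_s: 15.75
ee_pos: [0.5609, -0.0031, 0.263]
eef_rot: [-3.119, -0.755, 0.253]
force: [0.2, -0.2, 0.1]
grip_width: 0.0002
grip_force: 0.0
```

```bash
python3 q.py
python3 - <<'E'
from h import *
crop("side","pics/s4.png",170,100,(160,120))
E
```

```text
[-68.8  18.1 233. ] [-0.24 -0.06  1.96  0.61  0.65  0.69] [-3.119 -0.755  0.253] Fbox [ 0.2 -0.3  0.1] 15.75
```

View pics/s4.png

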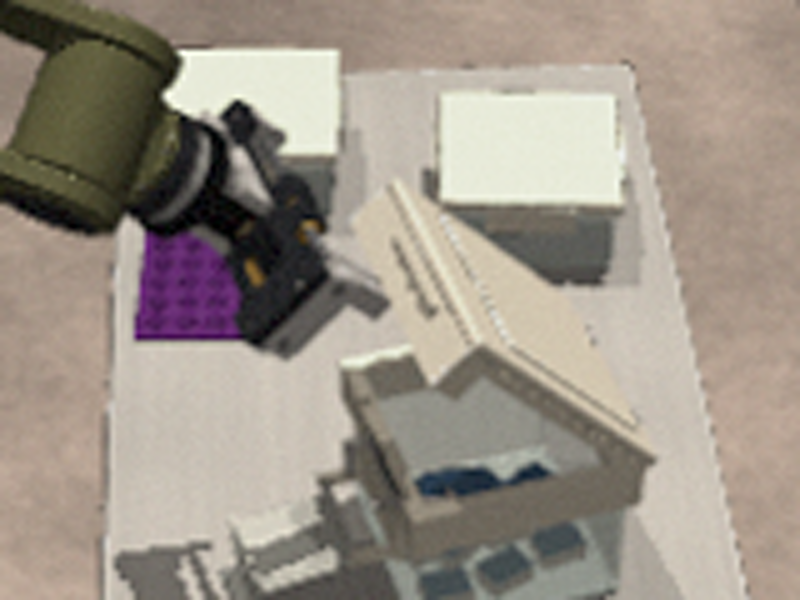

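The picture shows the lid well up, with the skirt's lower edge running from about (360,215) to (430,385) and the fingertips at about (388,300). I'll check the lid angle by projection.

Run:
```python
from h import *
c=optics.camera("side");B=(.632,-.0035,.030,.251)
o=telemetry.get_obs()
print("tip",((proj(c,[o["ee_pos"]])-(170,100))*5+2).round())
for t in(.6,.7,.75,.8,.85,.9,1.0):
    P=np.array([(-108,85,96),(-108,-85,96),(-108,86,140),(-108,-86,140),(-108,18,96)],float)-[88,0,134]
    X=R.from_euler('y',t).apply(P)+[88,0,134]
    print(t,((proj(c,w(B,X))-(170,100))*5+2).round().tolist(),X[4])
```

```text
tip [[390. 305.]]
0.6 [[324.0, 270.0], [401.0, 439.0], [358.0, 220.0], [440.0, 389.0], [353.0, 334.0]] [-95.22219451  18.         213.30717142]
0.7 [[336.0, 247.0], [414.0, 415.0], [375.0, 199.0], [459.0, 367.0], [365.0, 310.0]] [-86.38934082  18.         231.20266358]
0.75 [[343.0, 236.0], [422.0, 404.0], [385.0, 189.0], [470.0, 356.0], [373.0, 299.0]] [-81.31329118  18.         239.79701995]
0.8 [[351.0, 225.0], [431.0, 392.0], [395.0, 179.0], [481.0, 346.0], [381.0, 288.0]] [-75.81404649  18.         248.12693886]
0.85 [[359.0, 214.0], [440.0, 380.0], [406.0, 169.0], [493.0, 336.0], [389.0, 276.0]] [-69.90535199  18.         256.17159986]
0.9 [[368.0, 203.0], [450.0, 369.0], [417.0, 160.0], [505.0, 326.0], [399.0, 265.0]] [-63.60197635  18.         263.91089549]
1.0 [[388.0, 182.0], [472.0, 347.0], [441.0, 142.0], [531.0, 307.0], [419.0, 244.0]] [-49.87514937  18.         278.3968254 ]
```

Emit:
{"op": "carry_out", "data": {
  "plan": [
    [[9.9, 0, -1.3, 0, 0, 0, 0], [9.9, 0, -1.3, 0, 0, 0, 0], [9.9, 0, -1.3, 0, 0, 0, 0], [10, 0, 0.1, 0, 0, 0, 0], [10, 0, 0.1, 0, 0, 0, 0], [10, 0, 0.1, 0, 0, 0, 0], [9.8, 0, 1.7, 0, 0, 0, 0], [9.8, 0, 1.7, 0, 0, 0, 0], [9.8, 0, 1.7, 0, 0, 0, 0], [0, 0, 0, 0, 0, 0, 0]]
  ]
}}

```text
time_s: 16.68
ee_pos: [0.6245, 0.0135, 0.3216]
eef_rot: [-3.117, -0.754, 0.253]
force: [0.3, 0.5, 0.4]
grip_width: 0.0006
grip_force: 0.0
```

```bash
python3 q.py
```

```text
[ -3.1  18.3 291.6] [-0.17  0.04  1.73  0.47  0.73  0.89] [-3.117 -0.754  0.253] Fbox [0.5 0.4 0.4] 16.6833
```

Emit:
{"op": "carry_out", "data": {
  "plan": [
    [[7.1, 0, 2.4, 0, 0, 0, 0], [7.1, 0, 2.4, 0, 0, 0, 0], [7.1, 0, 2.4, 0, 0, 0, 0], [7.1, 0, 2.4, 0, 0, 0, 0], [6.7, 0, 3.3, 0, 0, 0, 0], [6.7, 0, 3.3, 0, 0, 0, 0], [6.7, 0, 3.3, 0, 0, 0, 0], [6.7, 0, 3.3, 0, 0, 0, 0], [5.8, 0, 3.8, 0, 0, 0, 0], [5.8, 0, 3.8, 0, 0, 0, 0], [0, 0, 0, 0, 0, 0, 0]]
  ]
}}

```text
time_s: 17.6
ee_pos: [0.692, 0.0317, 0.3454]
eef_rot: [-3.118, -0.754, 0.253]
force: [-0.3, -0.8, 0.3]
grip_width: 0.0008
grip_force: 0.1
```

```bash
python3 q.py
python3 - <<'E'
from h import *
crop("side","pics/s5.png",170,80,(160,120))
E
```

```text
[ 66.8  19.2 315.4] [-0.11  0.18  1.52  0.39  0.77  1.01] [-3.118 -0.754  0.253] Fbox [-0.5 -0.7  0.3] 17.6
```

View pics/s5.png

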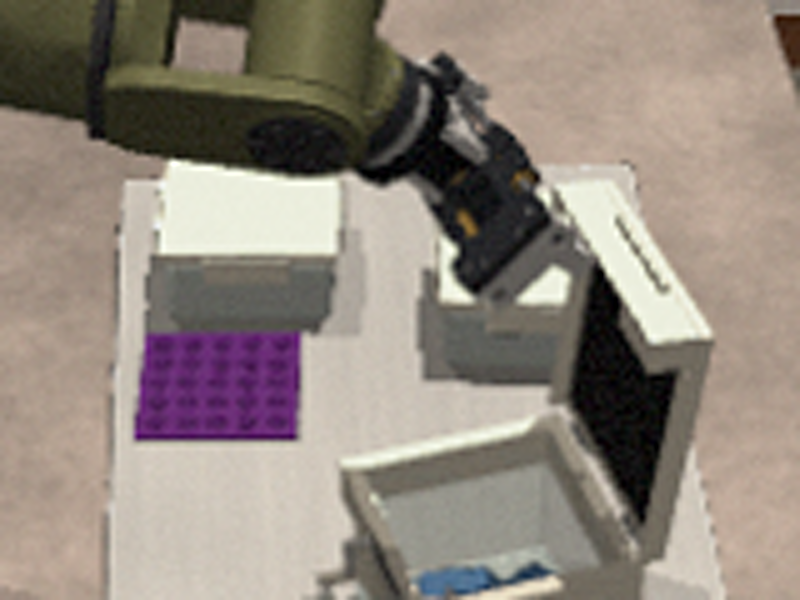

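The lid stands past vertical at about 1.6 rad, and the fingertips are at its edge near (575,230). I'll withdraw and let it settle.

Emit:
{"op": "carry_out", "data": {
  "plan": [
    [[-3, 0, 0, 0, 0, 0, 0], [-3, 0, -2, 0, 0, 0, 0], [-2, 0, -15, 0, 0, 0, 0], [-2, 0, -20, 0, 0, 0, 0], [-2, 0, -25, 0, 0, 0, 0], [-20, 0, -20, 0, 0, 0, 0], [-25, 0, -20, 0, 0, 0, 0], [-25, 0, -20, 0, 0, 0, 0], [0, 0, 0, 0, 0, 0, 0], [0, 0, 0, 0, 0, 0, 0], [0, 0, 0, 0, 0, 0, 0], [0, 0, 0, 0, 0, 0, 0], [0, 0, 0, 0, 0, 0, 0]]
  ]
}}

```text
time_s: 18.73
ee_pos: [0.5535, -0.007, 0.378]
eef_rot: [-3.117, -0.753, 0.253]
force: [0.7, -1.2, -0.6]
grip_width: 0.0006
grip_force: 0.0
```

```bash
python3 q.py
python3 - <<'E'
from h import *
a=optics.camera("side")["pixels"][:,150:350,::-1];b=optics.camera("top")["pixels"][:,50:460,::-1]
cv2.imwrite("pics/f.png",np.hstack([a,b]))
E
```

```text
[-76.9  16.1 348. ] [-0.25 -0.16  1.78  0.47  0.9   0.88] [-3.117 -0.753  0.253] Fbox [ 0.3 -1.3 -0.6] 18.7333
```

View pics/f.png

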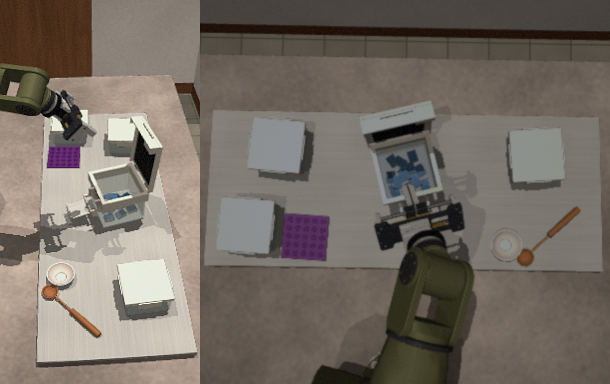

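The lid stands wide open around (145,150) in the side view and (400,120) in the top view. The clip is down, the arm is clear, and the bystanders haven't moved. I'm handing it in.

```bash
python3 -c "
from station import ctrl;print(ctrl.hand_in())"
```

```text
the job is handed in; nothing more can be done
None
```

The job is handed in at about 19 s: clip down, lid lifted past the catch with the pin held aside (about 4 to 7 N sideways), lid left standing at about 1.6 rad, and nothing else moved. One slip: an early touch of the shut lid to find its height reached about 51 N at the fingertips.

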